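# Slide the praline tin along the rail into its corner pocket

### The arm

A 6-joint arm with a two-finger parallel gripper is mounted at the origin on a cart in front of the work surface, level with it; the furniture and walls round the work are solid. World frame = base frame: x ahead of the robot, y to its left, z up, the work surface at z = 0. Lengths are in mm, angles in rad, forces in N, time in s.
With the tool pointing down it reaches from about 375 to 925 mm from the base axis. Payload 5.7 kg.
Tool frame: the origin (TCP) lies at the centre of the arm's flange, where the gripper is bolted on; the fingertips stand 182 mm ahead of it and the grasp point (between the pads) lies 163 mm ahead of it; z points along the fingers, y is the line along which they close (so a half turn about z gives the same grasp; the last joint's range is limited). The gripper opens to 88 mm and grips with 3 to 60 N. Pads are 20 mm wide; open, the fingers measure 115 mm over their backs; the gripper's body (75 mm by 178 mm) begins 61 mm behind the grasp point.
Start: joints at [-1.303, 0.359, 1.51, -0, 1.272, -0.115], TCP at [224.099, -556.565, 404.623] pointing down, gripper open.
Joint ranges: [-2.97, 2.97], [-1.01, 2.36], [0.21, 2.38], [-0.96, 4.11], [0.2, 2.71], [-2.98, 2.98]. Speed limits (rad/s): [2.39, 2.39, 3.14, 3.14, 3.14, 3.14].

### API

Orientations are given as a unit quaternion [x, y, z, w].
In Python, from cell import arm gives the robot as it stands.
- The arm moves only by the tool carry_out, never from a script. Its argument "moves" is a list that holds one entry, the list of rows, each a list of 7 numbers: the turn, a rotation vector about the tool's x, y, z in degrees, then the shift along the tool's x, y, z in mm, then the closure in counts, from 0 (fully open) to 255 (shut). In form: [[[ax, ay, az, tx, ty, tz, jaw], ...]]. A call has 1 to 12 rows; each row is the pose to reach, as a shift and turn from the pose commanded when the call began, along the tool's axes at that moment; what a row does not reach only later rows make up. A row lasts 1/8 s, in which the tool goes at most 62.5 mm and 10.7 degrees, less where a joint would pass 70% of its speed; a pose out of reach is approached as far as the arm can. A call with a gripper value outside its range is refused whole. The fingers move at their own pace and stop on an object; the grip force is fixed at half the most. Time passes only in rows, so rows that repeat a pose let the fingers close. It gives the time, the measured TCP pose, the force, the opening and the grip force at its end, in the units of the state.
- arm.state(): the state, without advancing time (a new reading comes with each control period).
- arm.camera(name): name is "scene" or "top" or "wrist"; returns a dict with "pixels" (480x640x3 uint8, red, green, blue), "camera_matrix" (3x3 intrinsics, pixels), "k1" (the pictures are not rectified: a ray, as slopes to the right and down, at radius r is drawn at 1 + k1 r^2 times it, then the intrinsics apply), "extrinsics" (4x4, takes a point from world to camera coordinates); the wrist camera has in their place "mount" (4x4, takes a point from camera to tool coordinates, whose origin is the TCP and whose axes are the flange's). Camera axes: x right, y down, z forward; pixel columns grow to the right and rows downward; lengths in mm; the calibration is good to about 2 mm. A picture is of the moment at which its call begins: read the wrist's pose just before it. There is no depth.
- arm.close_job(): hands the job in; it is judged then, once.
The state is a dict: "time": time; "joint_pos": joint angles; "qvel": joint speeds; "effort": joint torques, N m; "position": TCP position; "orientation": TCP orientation; "wrist_force": force on the tool from outside, world axes, zero at the start; "wrist_torque": the same for the moment, N m; "gripper_width": finger opening in mm; "grip_force": force on a finger pad.
Only numpy, scipy, OpenCV 4.12 (cv2) and the standard library are available. Lean on these libraries where they do the work, as an engineer would, in place of code of your own. Each camera call takes 0.05 s, during which the arm holds its last target. There are 200 camera calls.

### The job

Push the small rectangular tin on the display board back until it lies flat against the brass rail, then slide it along the rail, keeping it against the rail all the way, into the corner pocket at the board's right end, so that it sits square against both the rail and the end stop. Use only the fingertips or the outside of the fingers: do not take the tin between the fingers, tip it or lift it. Leave the round tin, the price cards and everything else where they stand, and finish clear of everything.

Things in the scene. Friction and masses are not known exactly. Their poses are not given: they have to be found in the camera images.
- display_board: Fixed wooden board 170 (its x) x 380 (its y) x 12 mm on the table. Origin: centre of its underside; its x axis points away from the robot across the board, y to the left along it, z up; its top is at z=+12 mm. It is flat and open except for the brass rail along its far edge and the corner pocket at its right end (-y), formed by rail, end stop and lip.
- rail (a point): Middle of the brass rail's inner face, at the board's top (board x=+73, y=0, z=+12 mm); axes are the board's. The rail is straight along y over the whole board, 12 mm thick, 14 mm high above the board's top, without an obstacle at its left end.
- end_stop (a point): On the end stop's inner face, at the board's top (board x=+53, y=-178, z=+12 mm); axes are the board's. The stop faces left (+y), is 14 mm high and 10 mm thick and reaches from the rail out to board x=+17 mm.
- lip (a point): On the inner face of the lip that faces the rail at the pocket, at the board's top (board x=+29, y=-160, z=+12 mm); axes are the board's. 9 mm high, 8 mm thick, straight from y=-179 to -141 mm, then flaring away from the rail to y=-127, x=+13 mm. The pocket between lip and rail is 44 mm wide, open at the left and above.
- pocket (a point): Where the rectangular tin's origin lies when it is fully home in the corner pocket: board x=+53, y=-150, z=+12 mm (on the board's top). Its axes are the board's.
- flat_tin: Loose closed steel tin, rectangular: 40 (its x) x 56 (its y) x 20 mm high, 55 to 130 g, no moving lid. Origin: centre of its underside; z up. It starts on the front half of the board, up to 0.35 rad askew to it, left or right of the round tin; it goes into the pocket with its long side along the rail (within 0.35 rad of that at the start). Either end first will do.
- round_tin: Loose round steel tin, 48 mm across, 20 mm high, about 80 g; origin: centre of its underside. It stands on the front half of the board and is to be left there.
- price_card: Loose oak block 22 (its x) x 52 (its y) x 16 mm with an upright card (66 wide, top 62 mm above its underside) on it, standing near the board's front edge at the right, in front of the pocket. Origin: centre of its underside. Leave it alone.
- price_card_2: A like oak block with card on the table left of the board; leave it alone.
- jar_green: Canister 64 mm across, 75 mm high, at the back of the table; leave it alone. Origin: centre of its underside.
- jar_white: Canister 68 mm across, 85 mm high, at the back of the table; leave it alone. Origin: centre of its underside.
- pack_dark: Wrapped gift pack with bow, 109x167x81 mm, at the left; leave it alone. Origin: about the centre of its underside.
- pack_dots: Wrapped praline bar, 68x185x48 mm, at the right; leave it alone. Origin: centre of its underside.
Not all that is in view belongs to the job. Leave any purple look-alike of the flat_tin alone.

How it is judged:
By the outcome, as a careful person would: the job done as asked, in the order asked, and still so for the second after the job is handed in, with the robot touching nothing.
It also fails if it takes over 48 s, if anything falls off the work surface, if the arm or the gripper's body presses on something with over 40 N, if the wrist force passes 120 N, or if a joint passes its speed limit or range.

## Working session

There is one attempt and no reset: what is moved stays moved. The work goes in short steps, Python scripts to look and compute and a tool call to move; the robot and the scene stay as the last step left them, time stands still between calls to the robot, and variables do not carry over. Pictures are saved under pics/ and viewed, at most 10 in all, crops included, and the job is handed in when it is done.

Besides the shell and the picture viewer there is one more tool, called by a JSON object that holds its "name" and its "arguments", one argument or row to a line. carry_out: Moves the arm, as the interface text tells. Its arguments: {"type":"object","properties":{"moves":{"type":"array","items":{"type":"array","items":{"type":"array","items":{"type":"number"}}}}},"required":["moves"]}

```bash
mkdir -p pics
cat > h.py <<'E'
import numpy as np, cv2
from cell import arm
from scipy.spatial.transform import Rotation as R
def grab(n,f):
    s=arm.state(); c=arm.camera(n); cv2.imwrite(f,c["pixels"][:,:,::-1]); 
    K=np.array(c["camera_matrix"]); k1=c["k1"]
    if n=="wrist":
        T=np.eye(4);T[:3,:3]=R.from_quat(s["orientation"]).as_matrix();T[:3,3]=s["position"]
        M=T@np.array(c["mount"])
    else: M=np.linalg.inv(np.array(c["extrinsics"]))
    np.savez(f[:-4]+".npz",K=K,k1=k1,M=M,px=c["pixels"]); return s
def load(f):
    d=np.load(f); return d["K"],float(d["k1"]),d["M"],d["px"]
def ray(f,uv,z):
    K,k1,M,_=load(f); uv=np.atleast_2d(uv).astype(float)
    p=cv2.undistortPoints(uv[:,None],K,np.array([k1,0,0,0.]))[:,0]
    d=np.c_[p,np.ones(len(p))]@M[:3,:3].T; o=M[:3,3]
    return o+d*((z-o[2])/d[:,2])[:,None]
def proj(f,P):
    K,k1,M,_=load(f); W=np.linalg.inv(M)
    return cv2.projectPoints(np.atleast_2d(P).astype(float),cv2.Rodrigues(W[:3,:3])[0],W[:3,3],K,np.array([k1,0,0,0.]))[0][:,0]
E
python3 - <<'E'
from h import *
s=grab("top","pics/top0.png"); grab("scene","pics/sc0.png")
print(s)
for n in("top0","sc0"):
    K,k1,M,_=load(f"pics/{n}.npz");print(K,k1,M)
E
```

```text
{'time': 0.0, 'joint_pos': array([-1.30311265e+00,  3.59512575e-01,  1.51140608e+00,  1.22205236e-05,
        1.27246724e+00, -1.15058789e-01]), 'qvel': array([-3.43310620e-04,  1.30914162e-03,  9.37496429e-04, -8.47516984e-04,
       -1.72897069e-04, -7.99974224e-05]), 'effort': array([-1.36452898e-03, -5.15384424e+01, -2.70726764e+01,  6.73049991e-02,
        3.51651851e-02, -1.51246641e-04]), 'position': array([ 224.00646295, -556.24702762,  403.81480072]), 'orientation': array([ 9.81744291e-01,  1.90203427e-01, -6.25350722e-05, -8.94455134e-04]), 'wrist_force': array([-0.7743362 ,  0.0299337 , -0.03646639]), 'wrist_torque': array([-0.02706189,  0.08097877, -0.02940126]), 'grip_force': 0.0, 'gripper_width': 87.75199931889597}
[[470.03105442   0.         315.77399363]
 [  0.         470.03105442 245.52424833]
 [  0.           0.           1.        ]] -0.03812845566173535 [[ 4.12130114e-04 -9.92777418e-01  1.19970118e-01  4.30036759e+02]
 [-9.99839874e-01 -2.55537130e-03 -1.77115004e-02  4.98174370e+01]
 [ 1.78901459e-02 -1.19943608e-01 -9.92619501e-01  1.14673062e+03]
 [ 0.00000000e+00  0.00000000e+00  0.00000000e+00  1.00000000e+00]]
[[465.48089441   0.         318.16742116]
 [  0.         465.48089441 247.28572604]
 [  0.           0.           1.        ]] -0.05546212275147454 [[-5.23917317e-01 -5.13243222e-01  6.79773521e-01 -3.45465298e+02]
 [-8.51533173e-01  3.34388533e-01 -4.03826155e-01  5.75501442e+02]
 [-2.00474339e-02 -7.90421219e-01 -6.12235573e-01  8.53878362e+02]
 [ 0.00000000e+00  0.00000000e+00  0.00000000e+00  1.00000000e+00]]
```

View pics/top0.png

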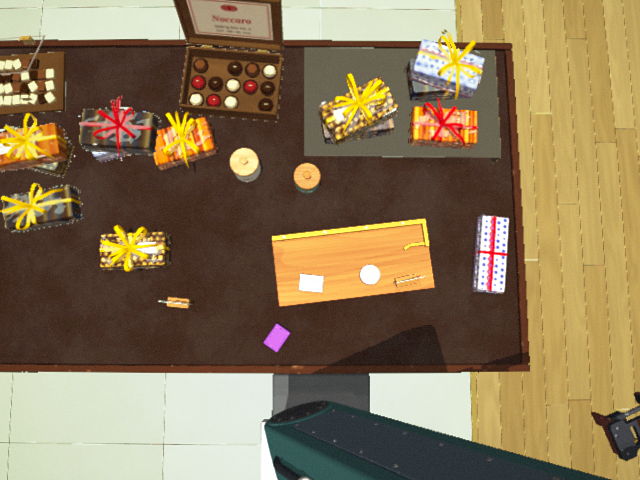

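View pics/sc0.png

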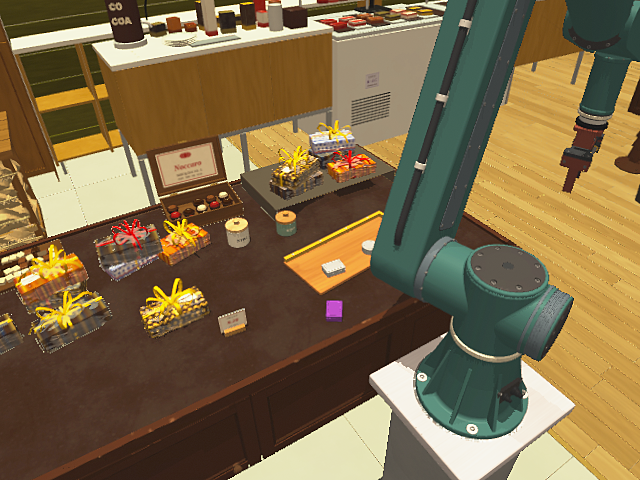

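The top view shows the board with corners near (272,236), (427,219), (435,288) and (279,306). The white flat tin is at (311,283), the round tin at (370,274), the price card at (409,281) and the pocket near (415,240).

Run:
```python
from h import *
f="pics/top0.npz"; px=load(f)[3]; hsv=cv2.cvtColor(px,cv2.COLOR_RGB2HSV)
m=((hsv[...,0]>=5)&(hsv[...,0]<=35)&(hsv[...,1]>90)&(hsv[...,2]>110)).astype(np.uint8)
w=((hsv[...,1]<60)&(hsv[...,2]>150)).astype(np.uint8)
z=np.zeros_like(m); z[205:320,255:450]=1
m=cv2.morphologyEx((m|w)*z,cv2.MORPH_CLOSE,np.ones((5,5)))
cs,_=cv2.findContours(m,0,2); c=max(cs,key=cv2.contourArea); r=cv2.minAreaRect(c)
b=cv2.boxPoints(r);print(b, r)
P=ray(f,b,12);print(P.round(1))
print([np.linalg.norm(P[i]-P[i-1]).round(1) for i in range(4)])
cs,_=cv2.findContours(w*z,0,2)
for c in cs:
    if cv2.contourArea(c)>100:
        r=cv2.minAreaRect(c);b=cv2.boxPoints(r);P=ray(f,b,32);print(r,P.round(1).tolist(),P.mean(0).round(1),[np.linalg.norm(P[i]-P[i-1]).round(1) for i in range(4)])
cv2.imwrite("pics/topc.png",cv2.resize(px[205:320,255:450,::-1],None,fx=4,fy=4,interpolation=cv2.INTER_CUBIC))
```

```text
[[269.77032 235.25905]
 [426.125   216.0154 ]
 [434.9289  287.54724]
 [278.57422 306.7909 ]] ((352.349609375, 261.40313720703125), (72.07157135009766, 157.534423828125), 82.9834976196289)
[[ 592.1  141.6   12. ]
 [ 641.2 -242.7   12. ]
 [ 465.3 -259.3   12. ]
 [ 419.3  118.5   12. ]]
[np.float64(174.3), np.float64(387.4), np.float64(176.7), np.float64(380.7)]
((310.87127685546875, 282.787109375), (23.781387329101562, 16.716625213623047), 5.7105937004089355) [[459.0, 71.4, 32.0], [498.4, 67.6, 32.0], [492.8, 11.5, 32.0], [453.5, 15.5, 32.0]] [475.9  41.5  32. ] [np.float64(56.2), np.float64(39.5), np.float64(56.4), np.float64(39.5)]
((369.5, 274.5), (19.0, 19.0), 90.0) [[518.3, -75.5, 32.0], [518.4, -120.9, 32.0], [473.2, -120.2, 32.0], [473.1, -75.0, 32.0]] [495.7 -97.9  32. ] [np.float64(45.2), np.float64(45.4), np.float64(45.2), np.float64(45.2)]
```

View pics/topc.png

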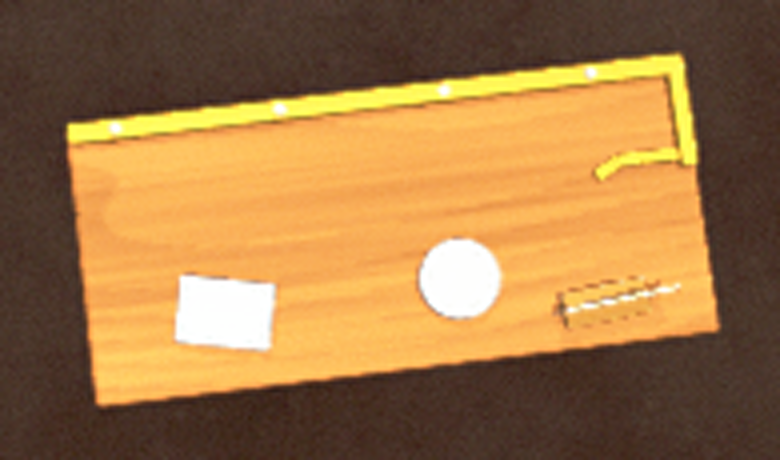

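```bash
cat >> h.py <<'E'
def fr(o,yaw): 
    c,s=np.cos(yaw),np.sin(yaw); A=np.array([[c,-s],[s,c]]); return A
def tool(target,yaw):
    """row (turn deg, shift mm) from current measured pose to tip target xyz & tool-x yaw, pointing down"""
    s=arm.state(); Q=R.from_quat(s["orientation"]); q=R.from_euler("xyz",[np.pi,0,yaw]); q=R.from_matrix(np.array([[np.cos(yaw),np.sin(yaw),0],[np.sin(yaw),-np.cos(yaw),0],[0,0,-1]]))
    d=np.array(target,float)+[0,0,182]-s["position"]
    return np.r_[(Q.inv()*q).as_rotvec(degrees=True),Q.inv().apply(d)].round(1)
E
python3 - <<'E'
from h import *
f="pics/top0.npz"
c=lambda a:np.array(a)/4+[255-.375,205-.375]
fl,frr=ray(f,c([[98,405],[718,330]]),12)
ol,orr=ray(f,c([[67,124],[682,54]]),26)
il,ir=ray(f,c([[68,141],[668,76]]),26)
print(fl,frr,ol,orr,il,ir)
for a,b in((fl,frr),(ol,orr),(il,ir)):
    d=a-b; print(np.linalg.norm(d),np.arctan2(-d[0],d[1]))
yaw=np.mean([np.arctan2(-(a-b)[0],(a-b)[1]) for a,b in((fl,frr),(ol,orr))])
A=fr(0,yaw); ctr=(fl+frr+ol+orr)[:2]/4; print("yaw",yaw,"ctr",ctr,"depth",(A.T@((ol+orr-fl-frr)[:2]/2)))
B=lambda p:A.T@(np.array(p)[:2]-ctr)
for p in ([475.9,41.5],[495.7,-97.9],il,ir): print(B(p))
g=ctr+A@np.array([-30,B([475.9,41.5])[1]]); 
st=ctr+A@np.array([-110,B([475.9,41.5])[1]])
print(g,st); print(tool([*st,150],yaw))
E
```

```text
[421.44613863 117.24989204  12.        ] [ 466.35552135 -257.37739828   12.        ] [589.19654291 136.62603081  26.        ] [ 633.37381451 -236.44551414   26.        ] [578.88780276 135.90379757  26.        ] [ 619.76792899 -227.47756222   26.        ]
377.3095006920504 0.1193081624879637
375.67806560953204 0.11786614644144688
365.6736213675871 0.11202821035046827
yaw 0.1185871544647053 ctr [527.59300435 -59.98674739] depth [168.59318064   0.20932302]
[-39.3231165 106.8897521]
[-36.15450704 -33.87373718]
[ 74.11023717 188.44610554]
[  71.71182152 -177.21965026]
[485.1576382   42.60301235] [405.71949581  33.1382601 ]
[-1.000e-01  0.000e+00  1.510e+01  3.887e+02 -4.788e+02  7.280e+01]
```

Run:
```python
from h import *
yaw=.118;A=fr(0,yaw);ctr=np.array([527.6,-60])
st=ctr+A@[-92,107]
print(st,tool([430,-300,170],.3),tool([*st,90],yaw))
```

```text
[423.64304149  35.42510559] [-1.000e-01 -0.000e+00  4.700e+00  2.868e+02 -1.607e+02  5.220e+01] [-1.000e-01  0.000e+00  1.520e+01  4.062e+02 -4.741e+02  1.327e+02]
```

{"name": "carry_out", "arguments": {
  "moves": [
    [[0,0,2,60,-20,10,190],[0,0,3,120,-50,20,190],[0,0,4,180,-90,30,190],[0,0,5,230,-130,40,190],[0,0,7,270,-180,50,190],[0,0,9,300,-230,60,190],[0,0,11,330,-280,75,190],[0,0,13,350,-340,90,190],[0,0,15.2,375,-400,110,190],[0,0,15.2,395,-440,125,190],[0,0,15.2,406,-474,132,190],[0,0,15.2,406,-474,132,190]]
  ]
}}

```text
time: 1.6
position: [422.5, 37.1, 271.8]
orientation: [0.998, 0.061, -0.001, -0.0]
wrist_force: [0.6, -0.5, -0.0]
gripper_width: 22.5
grip_force: 0.0
```

Run:
```python
from h import *
s=grab("wrist","pics/w1.png"); print(s["time"],s["position"],s["gripper_width"])
yaw=.118;A=fr(0,yaw);ctr=np.array([527.6,-60])
f="pics/w1.npz";print(load(f)[2].round(2))
for p,z in(([-39,107],32),([73,107],26),([73,190],26)): print(proj(f,[*(ctr+A@p),z]))
print(tool([*(ctr+A@[-92,107]),19],yaw))
```

```text
1.6 [422.52368437  37.11254301 271.81336429] 22.457997515610106
[[ 1.2000e-01 -9.5000e-01 -2.8000e-01  4.9806e+02]
 [-9.9000e-01 -1.2000e-01 -3.0000e-02  4.6060e+01]
 [-0.0000e+00  2.8000e-01 -9.6000e-01  2.5135e+02]
 [ 0.0000e+00  0.0000e+00  0.0000e+00  1.0000e+00]]
[[322.95721655 171.79394951]]
[[324.11316793 -33.67524345]]
[[174.51621831 -33.33110256]]
[-0.   0.1  0.2  0.5  0.4 71.3]
```

View pics/w1.png

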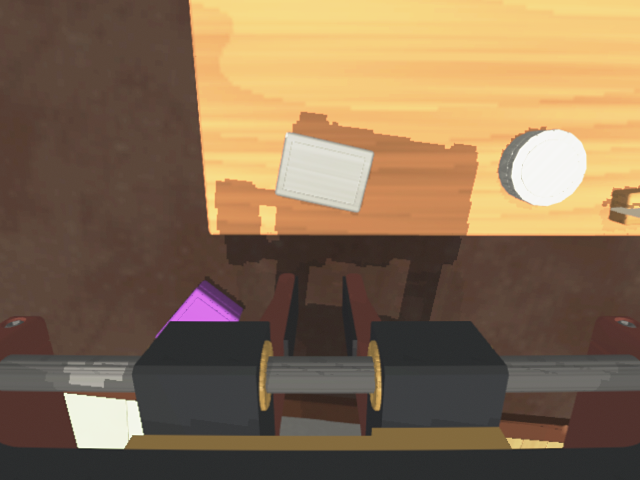

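The wrist view puts the flat tin's centre at (325,172), where (323,172) was predicted. The round tin is at (543,167), and the fingertips are at about (285–360,280), in front of the tin and clear. I'm lowering and pushing.

{"name": "carry_out", "arguments": {
  "moves": [
    [[0,0,0.2,0,0,35,190],[0,0,0.2,0,0,62,190],[0,0,0.2,0,0,71,190],[0,0,0.2,0,0,71,190],[0,0,0.2,8,0,71,190],[0,0,0.2,17,0,71,190],[0,0,0.2,26,0,71,190],[0,0,0.2,35,0,71,190],[0,0,0.2,44,0,71,190],[0,0,0.2,53,0,71,190],[0,0,0.2,62,0,71,190],[0,0,0.2,62,0,71,190]]
  ]
}}

```text
time: 3.15
position: [486.4, 42.1, 201.7]
orientation: [0.998, 0.057, 0.001, 0.0]
wrist_force: [0.6, -0.3, 0.9]
gripper_width: 22.4
grip_force: 0.0
```

Run:
```python
from h import *
s=grab("wrist","pics/w2.png"); print(s["time"],s["position"],s["wrist_force"])
yaw=.118;A=fr(0,yaw);ctr=np.array([527.6,-60]);print(A.T@(s["position"][:2]-ctr))
```

```text
3.15 [486.3817887   42.10907173 201.74242472] [ 0.61925514 -0.26126579  0.86204349]
[-28.91065441 106.2514825 ]
```

View pics/w2.png

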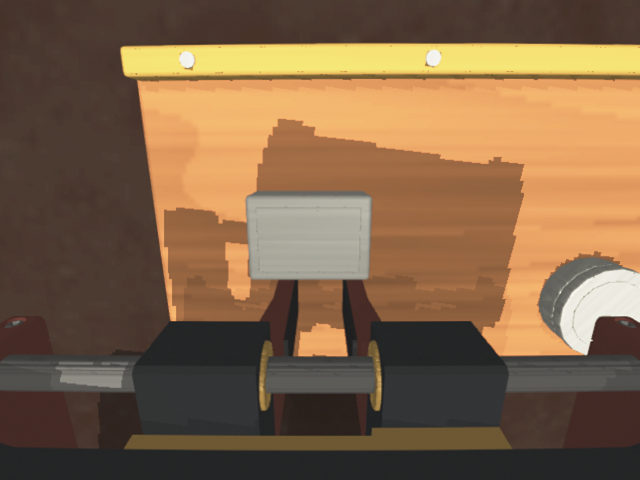

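The tin now lies parallel to the rail: its top face spans columns 249–370 and rows 197–278, and the rail's inner edge is at row 77.

Run:
```python
from h import *
yaw=.118;A=fr(0,yaw);ctr=np.array([527.6,-60]);f="pics/w2.npz"
B=lambda p:((p[:,:2]-ctr)@A).round(1)
print(B(ray(f,[[249,278],[370,278],[249,197],[370,197]],32)),B(ray(f,[[150,76],[310,76],[600,78]],26)))
```

```text
[[-15.6 138.7]
 [-15.8  82.6]
 [ 22.2 136.3]
 [ 21.9  84. ]] [[ 71.7 175.6]
 [ 71.2 109.5]
 [ 70.7 -11.1]]
```

{"name": "carry_out", "arguments": {
  "moves": [
    [[0,0,0.2,8,0,0,190],[0,0,0.2,16,0,0,190],[0,0,0.2,24,0,0,190],[0,0,0.2,32,0,0,190],[0,0,0.2,38,0,0,190],[0,0,0.2,42,0,0,190],[0,0,0.2,45,0,0,190],[0,0,0.2,47,0,0,190],[0,0,0.2,49,0,0,190],[0,0,0.2,49,0,0,190]]
  ]
}}

```text
time: 4.45
position: [534.1, 47.6, 201.7]
orientation: [0.998, 0.055, 0.0, -0.0]
wrist_force: [0.1, 0.2, 0.5]
gripper_width: 22.3
grip_force: 0.0
```

Run:
```python
from h import *
s=grab("wrist","pics/w3.png"); print(s["time"],s["position"],s["wrist_force"])
yaw=.118;A=fr(0,yaw);ctr=np.array([527.6,-60]);print(A.T@(s["position"][:2]-ctr))
```

```text
4.45 [534.13445389  47.63547754 201.73082066] [0.05335375 0.24676325 0.46544921]
[ 19.16054589 106.11771103]
```

View pics/w3.png

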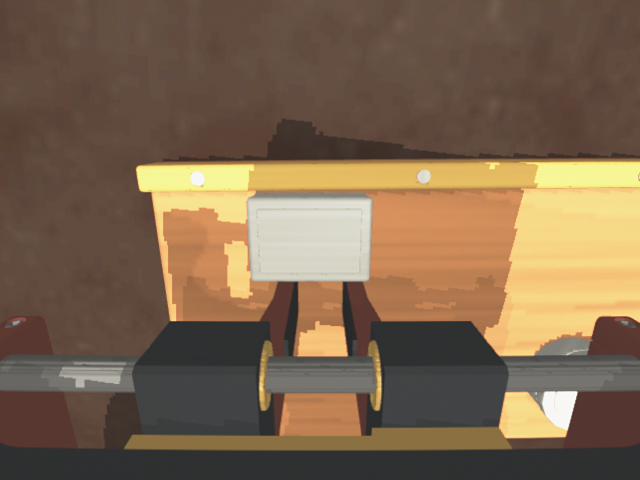

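The tin is almost at the rail: its back edge is at row 195 and the rail edge at row 190, with no contact force yet. I'll nudge it on.

{"name": "carry_out", "arguments": {
  "moves": [
    [[0,0,0,1,0,0,190],[0,0,0,2,0,0,190],[0,0,0,3,0,0,190],[0,0,0,3,0,0,190]]
  ]
}}

```text
time: 5.0
position: [536.5, 48.0, 201.6]
orientation: [0.998, 0.055, -0.001, -0.0]
wrist_force: [-1.6, -1.4, 1.5]
gripper_width: 22.1
grip_force: 1.2
```

{"name": "carry_out", "arguments": {
  "moves": [
    [[0,0,0,1,0,0,190],[0,0,0,1.5,0,0,190],[0,0,0,1.5,0,0,190]]
  ]
}}

```text
time: 5.38
position: [537.0, 48.0, 201.4]
orientation: [0.998, 0.055, -0.002, -0.0]
wrist_force: [-5.7, -1.8, 5.0]
gripper_width: 22.3
grip_force: 3.0
```

```bash
cat >> h.py <<'E'
yaw=.115;A=fr(0,yaw);ctr=np.array([527.6,-60])
B=lambda p:((np.atleast_2d(p)[:,:2]-ctr)@A).round(1)
E
python3 - <<'E'
from h import *
f="pics/w3.npz"
print(B(arm.state()["position"]),B(ray(f,[[248,280],[371,280],[247,197],[371,197]],32)))
y2=yaw+np.pi/2
for p,z,y in(([5,106],20,yaw),([49,165],60,y2),([49,165],19,y2)): print(tool([*(ctr+A@p),z],y))
E
```

```text
[[ 21.7 106.2]] [[ 31.  139.1]
 [ 30.7  82.1]
 [ 69.7 137.1]
 [ 69.5  83.5]]
[ -0.    0.2  -0.2 -16.7   0.3  -0.5]
[ -0.2   0.2 -90.2  26.9 -58.9 -40.7]
[ -0.2   0.2 -90.2  27.  -58.9   0.3]
```

{"name": "carry_out", "arguments": {
  "moves": [
    [[0,0,0,-8,0,0,190],[0,0,0,-17,0,0,190],[0,0,0,-17,0,-41,190],[0,0,-10,-17,-5,-43,220],[0,0,-20,-10,-15,-43,255],[0,0,-30,0,-25,-43,255],[0,0,-40,8,-35,-43,255],[0,0,-50,16,-45,-43,255],[0,0,-60,22,-52,-43,255],[0,0,-70,27,-59,-43,255],[0,0,-80,27,-59,-43,255],[0,0,-90,27,-59,-43,255]]
  ]
}}

```text
time: 6.88
position: [558.6, 109.9, 244.6]
orientation: [0.665, 0.747, 0.0, 0.0]
wrist_force: [-0.4, 0.5, -0.3]
gripper_width: 0.5
grip_force: 0.0
```

{"name": "carry_out", "arguments": {
  "moves": [
    [[0,0,0,0,0,0,255],[0,0,0,0,0,0,255]]
  ]
}}

```text
time: 7.12
position: [558.6, 109.7, 244.7]
orientation: [0.668, 0.744, 0.0, 0.0]
wrist_force: [0.6, -0.8, 0.1]
gripper_width: 0.1
grip_force: 0.0
```

Run:
```python
from h import *
s=grab("top","pics/t2.png"); print(s["time"],B(s["position"]),s["position"],s["gripper_width"])
y2=yaw+np.pi/2
print(tool([*(ctr+A@[49,165]),20],y2),tool([*(ctr+A@[49,152]),20],y2))
f="pics/t2.npz"; px=load(f)[3]; 
cv2.imwrite("pics/t2c.png",cv2.resize(px[195:320,250:450,::-1],None,fx=4,fy=4,interpolation=cv2.INTER_CUBIC))
```

```text
7.125 [[ 50.3 165. ]] [558.64124947 109.71686557 244.69637186] 0.06548452532078902
[ 0.  -0.  -0.4 -0.1 -1.3 42.7] [  0.   -0.   -0.4 -13.1  -1.2  42.7]
```

View pics/t2c.png

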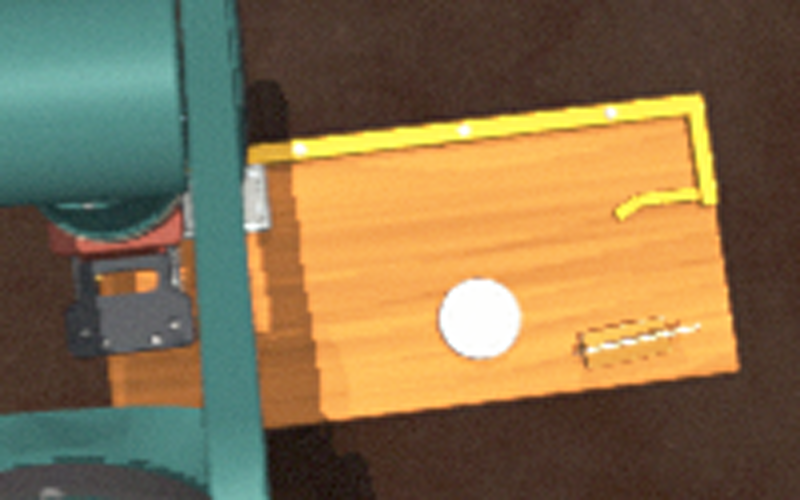

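The tin sits against the rail at crop (190–270,165–230), and the gripper is off its left end. I'm lowering and pushing along the rail, easing slightly toward it.

{"name": "carry_out", "arguments": {
  "moves": [
    [[0,0,-0.4,0,-1.3,22,255],[0,0,-0.4,0,-1.3,43,255],[0,0,-0.4,0,-1.3,43,255],[0,0,-0.4,-6,-1.3,43,255],[0,0,-0.4,-12,-1.3,43,255],[0,0,-0.4,-18,-1.3,43,255],[0,0,-0.4,-25,-1.1,43,255],[0,0,-0.4,-33,-0.9,43,255],[0,0,-0.4,-41,-0.7,43,255],[0,0,-0.4,-49,-0.5,43,255],[0,0,-0.4,-57,-0.3,43,255],[0,0,-0.4,-57,-0.3,43,255]]
  ]
}}

```text
time: 8.68
position: [564.8, 52.4, 201.6]
orientation: [0.665, 0.747, -0.0, 0.0]
wrist_force: [0.1, -0.2, -0.0]
gripper_width: 0.5
grip_force: 0.0
```

Run:
```python
from h import *
s=grab("wrist","pics/w4.png"); print(s["time"],B(s["position"]),s["position"],s["wrist_force"])
f="pics/w4.npz"
for p,z in(([72,100],26),([72,-100],26),([52,81],32)): print(proj(f,[*(ctr+A@p),z]))
```

```text
8.675 [[ 49.9 107.3]] [564.81698092  52.35769607 201.61810301] [ 0.05106862 -0.22475115 -0.04113373]
[[366.67284387 312.53611802]]
[[354.09935309 579.88360584]]
[[326.28476879 352.81512657]]
```

View pics/w4.png

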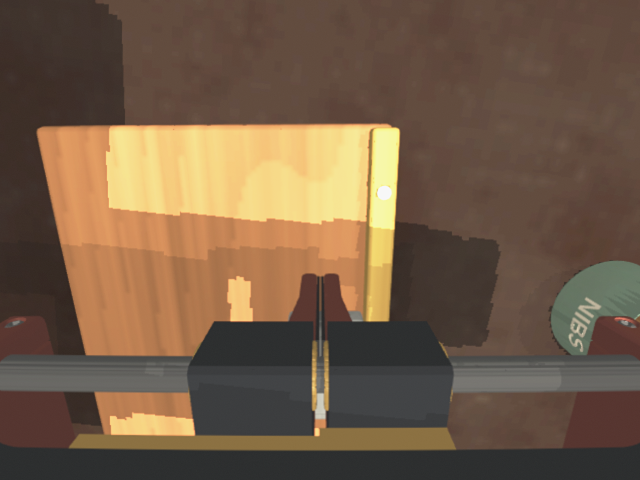

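{"name": "carry_out", "arguments": {
  "moves": [
    [[0,0,0,-8,0.1,0,255],[0,0,0,-18,0.3,0,255],[0,0,0,-28,0.5,0,255],[0,0,0,-38,0.7,0,255],[0,0,0,-48,0.9,0,255],[0,0,0,-58,1.1,0,255],[0,0,0,-68,1.3,0,255],[0,0,0,-78,1.5,0,255],[0,0,0,-88,1.7,0,255],[0,0,0,-98,1.9,0,255],[0,0,0,-106,2,0,255],[0,0,0,-106,2,0,255]]
  ]
}}

```text
time: 10.22
position: [579.6, -52.8, 201.8]
orientation: [0.665, 0.747, 0.0, 0.0]
wrist_force: [0.0, -0.1, -0.4]
gripper_width: 0.5
grip_force: 0.0
```

Run:
```python
from h import *
s=grab("top","pics/t3.png"); print(s["time"],B(s["position"]),s["position"],s["wrist_force"],tool([*(ctr+A@[52,-95]),20],yaw+np.pi/2))
f="pics/t3.npz"; px=load(f)[3]; 
cv2.imwrite("pics/t3c.png",cv2.resize(px[205:270,340:450,::-1],None,fx=7,fy=7,interpolation=cv2.INTER_CUBIC))
```

```text
10.225 [[52.5  1.2]] [579.56756242 -52.78514491 201.77751835] [ 0.01598857 -0.10871798 -0.380533  ] [  0.    0.    0.1 -96.6  -0.6  -0.2]
```

View pics/t3c.png

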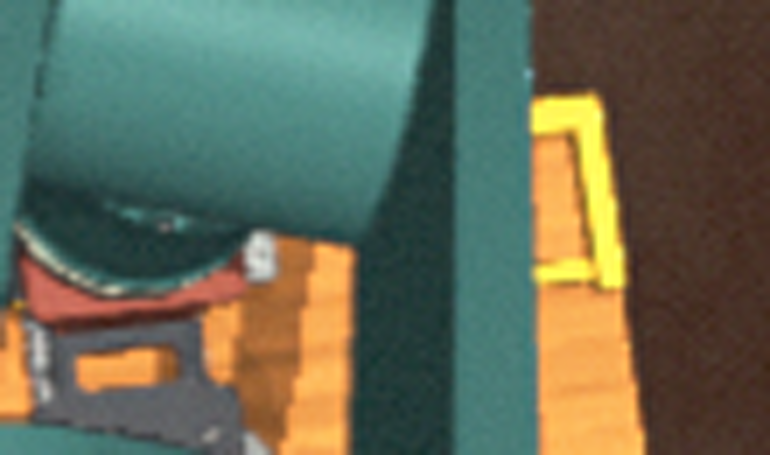

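The tin is hidden behind the arm here, but the pocket at crop (530–625,95–285) is open and clear. Continuing the push.

{"name": "carry_out", "arguments": {
  "moves": [
    [[0,0,0,-8,0,0,255],[0,0,0,-18,0.1,0,255],[0,0,0,-28,0.2,0,255],[0,0,0,-38,0.3,0,255],[0,0,0,-48,0.4,0,255],[0,0,0,-58,0.5,0,255],[0,0,0,-68,0.6,0,255],[0,0,0,-78,0.7,0,255],[0,0,0,-87,0.8,0,255],[0,0,0,-95,0.9,0,255],[0,0,0,-101,1,0,255],[0,0,0,-101,1,0,255]]
  ]
}}

```text
time: 11.78
position: [592.3, -152.8, 201.8]
orientation: [0.665, 0.747, 0.0, 0.001]
wrist_force: [-0.1, 0.5, 0.8]
gripper_width: 0.6
grip_force: 0.0
```

{"name": "carry_out", "arguments": {
  "moves": [
    [[0,0,0,-2,0.1,0,255],[0,0,0,-4,0.2,0,255],[0,0,0,-6,0.3,0,255],[0,0,0,-7,0.4,0,255],[0,0,0,-8,0.4,0,255],[0,0,0,-8,0.4,0,255]]
  ]
}}

```text
time: 12.52
position: [593.3, -160.1, 201.7]
orientation: [0.664, 0.747, 0.0, -0.0]
wrist_force: [-0.4, 0.8, 1.2]
gripper_width: 0.2
grip_force: 0.4
```

Run:
```python
from h import *
s=arm.state(); print(s["time"],B(s["position"]),s["position"],s["wrist_force"])
```

```text
12.525 [[  53.8 -107. ]] [ 593.27486868 -160.08334682  201.65606212] [-0.40796501  0.78695586  1.16468724]
```

{"name": "carry_out", "arguments": {
  "moves": [
    [[0,0,0,-1,0,0,255],[0,0,0,-2,0,0,255],[0,0,0,-3,0,0,255],[0,0,0,-3,0,0,255]]
  ]
}}

```text
time: 13.02
position: [593.6, -163.2, 201.6]
orientation: [0.664, 0.747, -0.0, 0.0]
wrist_force: [0.2, 0.8, 0.6]
gripper_width: 0.3
grip_force: 0.2
```

{"name": "carry_out", "arguments": {
  "moves": [
    [[0,0,0,-1,0,0,255],[0,0,0,-2,0,0,255],[0,0,0,-2,0,0,255]]
  ]
}}

```text
time: 13.4
position: [593.7, -164.1, 201.6]
orientation: [0.665, 0.747, 0.001, -0.001]
wrist_force: [-0.2, 6.9, 2.0]
gripper_width: 0.5
grip_force: 2.9
```

{"name": "carry_out", "arguments": {
  "moves": [
    [[0,0,0,-0.7,0,0,255],[0,0,0,-0.7,0,0,255],[0,0,0,6,0,0,255],[0,0,0,16,0,0,255],[0,0,0,18,0,-40,255],[0,0,0,18,0,-90,255],[0,0,0,18,0,-110,255],[0,0,0,18,0,-110,255]]
  ]
}}

```text
time: 14.4
position: [592.4, -147.1, 313.5]
orientation: [0.664, 0.748, 0.001, 0.002]
wrist_force: [0.5, 0.5, -1.3]
gripper_width: 0.7
grip_force: 0.0
```

Run:
```python
from h import *
s=arm.state(); print(s["time"],B(s["position"]),s["position"],tool([*(ctr+A@[-30,-150]),130],yaw))
```

```text
14.4 [[ 54.4 -94. ]] [ 592.42800272 -147.13389215  313.49639646] [  0.3  -0.1  90.2 -55.8 -84.6   1.3]
```

{"name": "carry_out", "arguments": {
  "moves": [
    [[0,0,10,-8,-10,0,255],[0,0,20,-14,-20,0,255],[0,0,30,-20,-30,0,255],[0,0,40,-26,-40,0,255],[0,0,50,-32,-50,0,255],[0,0,60,-38,-60,0,255],[0,0,70,-45,-70,0,255],[0,0,80,-51,-80,0,255],[0,0,90,-56,-85,0,255],[0,0,90.2,-56,-85,0,255],[0,0,90.2,-56,-85,0,255]]
  ]
}}

```text
time: 15.78
position: [513.8, -212.4, 310.8]
orientation: [0.998, 0.059, -0.001, -0.0]
wrist_force: [-0.3, 0.6, -0.2]
gripper_width: 0.1
grip_force: 0.0
```

Run:
```python
from h import *
s=grab("wrist","pics/w5.png"); print(s["time"],B(s["position"]),s["position"])
```

```text
15.775 [[ -31.2 -149.8]] [ 513.79220648 -212.39426941  310.81025963]
```

View pics/w5.png

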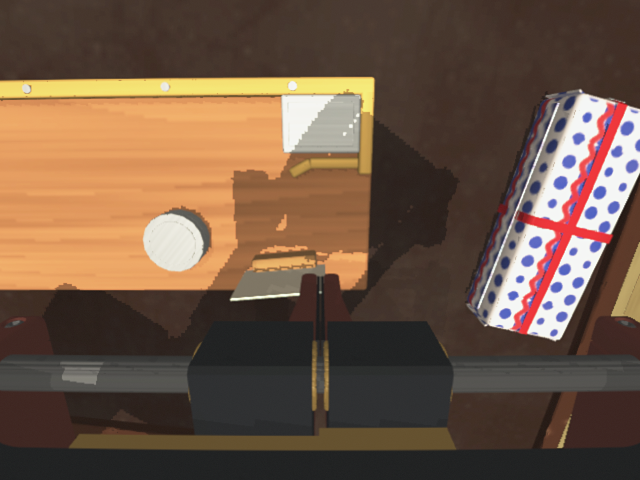

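The tin sits in the pocket: its top face spans (283–360, 95–152), the rail edge is at row 97 and the stop at column 361. The round tin and card are untouched. I'll check the edges numerically.

Run:
```python
from h import *
f="pics/w5.npz"; px=load(f)[3]; S=cv2.cvtColor(px,cv2.COLOR_RGB2HSV)[...,1].astype(float)
def cross(v,off):  # first drop of saturation <70 with subpixel
    i=np.where((v[:-1]>=70)&(v[1:]<70))[0][0]; return off+i+(v[i]-70)/(v[i]-v[i+1])
top=np.array([[u,cross(S[86:110,u],86)] for u in range(290,335,4)])
lef=np.array([[cross(S[r,270:300],270),r] for r in range(102,147,4)])
fro=np.array([[u,165-cross(S[165:140:-1,u],0)] for u in range(290,335,4)])
for n,a in(("back",top),("left",lef),("front",fro)): 
    P=B(ray(f,a,32)); print(n,P[[0,-1]],np.median(P,0),np.polyfit(P[:,1],P[:,0],1) if n!="left" else np.polyfit(P[:,0],P[:,1],1))
rail=np.array([[u,97.] for u in range(60,281,20)])
for u in rail:
    c=px[88:112,int(u[0])].astype(float); g=c[:,1]-c[:,2]; h=c[:,1]; u[1]=88+np.argmin(np.diff(h))+.5
P=B(ray(f,rail,26)); print("rail",P[[0,-1]],np.polyfit(P[:,1],P[:,0],1))
print(B(ray(f,[[360.5,110],[360.5,150]],32)),B(ray(f,[[361,110],[361,150]],26)))
```

```text
back [[  72.1 -129. ]
 [  72.2 -159.4]] [  72.2 -144.2] [-4.04790633e-03  7.15828574e+01]
left [[  67.2 -122.6]
 [  37.5 -122.8]] [  52.55 -122.7 ] [ 6.09155023e-03 -1.23028089e+02]
front [[  33.1 -128.2]
 [  33.  -159.9]] [  33.   -144.05] [-2.30493379e-03  3.26596025e+01]
rail [[  72.1   36.3]
 [  72.7 -121.5]] [-4.35534449e-03  7.23794594e+01]
[[  62.  -178.1]
 [  34.8 -179. ]] [[  62.4 -179.1]
 [  34.6 -180. ]]
```

```bash
python3 -c "
from cell import arm
print(arm.close_job())"
```

```text
the job is handed in; nothing more can be done
None
```

The flat tin is in the corner pocket, square to the rail and the end stop within about 1 mm by camera. The round tin and price card stand where they were, the arm finished clear, and I handed the job in at about 16 s; the arm hid the tin during most of the slide, so I could not see it stay on the rail the whole way.

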